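# Seat the bench block in its nest

### The arm

A 7-joint arm with a two-finger parallel gripper is mounted at the origin on the work surface. World frame = base frame: x ahead of the robot, y to its left, z up, the work surface at z = 0. Lengths are in m, angles in rad, forces in N, time in s.
With the tool pointing down it reaches from about 0.4 to 0.85 m from the base axis. Payload 10.4 kg.
Tool frame: the origin (TCP) lies midway between the tips of the shut fingers; the grasp point (between the pads) lies 19 mm behind it; z points along the fingers, y is the line along which they close (so a half turn about z gives the same grasp; the last joint's range is limited). The gripper opens to 87 mm and grips with 3 to 60 N. Pads are 19 mm wide; open, the fingers measure 117 mm over their backs; the gripper's body (75 mm by 190 mm) begins 51 mm behind the grasp point.
Start: joints at [-1.346, 0.332, -0.065, 1.46, 0.022, 1.35, -0.088], TCP at [0.153, 0.606, 0.223] pointing down, gripper open.
Joint ranges: [-2.6, 2.6], [-0.5, 2.12], [-1.47, 1.34], [0.16, 2.42], [-1.27, 4.41], [0.06, 2.06], [-2.6, 2.6]. Speed limits (rad/s): [2.22, 2.22, 2.79, 2.79, 3.14, 3.14, 3.14].

### API

Orientations are given as a unit quaternion [x, y, z, w].
In Python, from bench import r gives the robot as it stands.
- The arm moves only by the tool apply_moves, never from a script. Its argument "steps" is a list of rows, each a list of 7 numbers: the turn, a rotation vector about the tool's x, y, z in rad, then the shift along the tool's x, y, z in mm, then the opening, from -1 (shut) to 1 (fully open). In form: [[ax, ay, az, x, y, z, claw], ...]. A call has 1 to 20 rows; each row is the pose to reach, as a shift and turn from the pose commanded when the call began, along the tool's axes at that moment; what a row does not reach only later rows make up. A row lasts 1/12 s, in which the tool goes at most 41.7 mm and 7.16 degrees, less where a joint would pass 70% of its speed; a pose out of reach is approached as far as the arm can. A call with a gripper value outside its range is refused whole. The fingers move at their own pace and stop on an object; "force" is the grip in N (left out, the last holds). Time passes only in rows, so rows that repeat a pose let the fingers close. It gives the time, the measured TCP pose, the force, the opening and the grip force at its end, in the units of the state.
- r.read_state(): the state, without advancing time (a new reading comes with each control period).
- r.camera(name): name is "scene" or "top"; returns a dict with "pixels" (400x640x3 uint8, red, green, blue), "z_map" (400x640 float32, m along the optical axis (not along the pixel's ray), 0 where there is no reading), "fovy" (degrees; the focal length in pixels is half the picture's height over the tangent of half this angle, whatever the lens; pixels are square), "cx", "cy" (the principal point, pixels), "k1" (the pictures are not rectified: a ray, as slopes to the right and down, at radius r is drawn at 1 + k1 r^2 times it, then the intrinsics apply), "position" and "orientation" of the camera in the world. Camera axes: x right, y down, z forward; pixel columns grow to the right and rows downward; lengths in m; the calibration is good to about 2 mm. A picture is of the moment at which its call begins.
- r.close_job(): hands the job in; it is judged then, once.
The state is a dict: "time": time; "joint_positions": joint angles; "joint_vel": joint speeds; "joint_torque": joint torques, N m; "ee_pos": TCP position; "eef_rot": TCP orientation; "ft_force": force on the tool from outside, world axes, zero at the start; "torque": the same for the moment, N m; "width": finger opening in m; "grip_force": force on a finger pad.
Only numpy, scipy, OpenCV 4.12 (cv2) and the standard library are available. Lean on these libraries where they do the work, as an engineer would, in place of code of your own. Each camera call takes 0.05 s, during which the arm holds its last target. There are 200 camera calls.

### The job

On the jeweller's bench, push the square steel bench block along the bench top into its nest until it stands flat against the back rail. Then push the nest's sliding keeper in by its upright tab until it presses the block up against the side rail, so that the block sits square in the corner with the keeper touching it. Only push: do not lift the block off the bench, and leave the other things on the bench where they are.

Things in the scene. Friction and masses are not known exactly. Their poses are not given: they have to be found in the camera images.
- block: the square steel bench block to push: plain, 64 x 64 mm and 25 mm high, about 0.8 kg, loose on the bench on the open side of the nest; origin at the centre of its underside, x and y across its sides, z up
- nest: the nest, aluminium rails fixed to the bench. Its origin lies on the bench top exactly where the centre of the seated block belongs. Its x axis points into the nest towards the back rail (the block comes in from the open -x side), y towards the side rail, z up. The keeper runs on a low guide on the -y side
- back_rail (a point): the back rail's inner face, on its top edge at nest x = +32 mm, y = 0. The rail is 14 mm thick, 18 mm high and runs from nest y = -104 to +46 mm
- side_rail (a point): the side rail's inner face, on its top edge at nest x = 0, y = +32 mm. The rail is 14 mm thick, 18 mm high and runs from nest x = -32 to +32 mm
- keeper (a joint): how far the keeper is slid in the nest's +y direction, m. It is a flat dark steel bar 34 mm wide, 76 mm long, its top 16 mm high, centred on nest x = 0, with an upright tab at its rear. At 0 its flat nose is at nest y = -107 mm; it meets a seated block at 0.075, its own stop is at 0.079. About 1.5 N of friction; it stays where it is left
- tab (a point): centre of the rear (nest -y side) face of the keeper's tab, the face to push, at nest y = -183 mm when the joint reads 0; moves with the keeper. The tab is 44 mm wide (nest x), 10 mm thick, and rises from 16 to 46 mm above the bench; this point is 31 mm high. The fixed guide below it is at most 12 mm high, 60 mm wide and ends at nest y = -210 mm
- round_block: bystander: round steel bench block, a plain disc 64 mm across and 25 mm high (not the one to push); origin at the centre of its underside
- dapping_cube: bystander: 40 mm steel cube with round hollows in its faces; origin at the centre of its underside
- cup: bystander: small white plastic cup, 60 mm across the rim, 34 mm high; origin at the centre of its underside
- cup_far: bystander: another such cup, beyond the back rail; origin at the centre of its underside
- pliers: bystander: small black-handled pliers lying flat, 125 mm long, to the robot's right
- jar: bystander: glass jar with a white cap, 66 mm across, 85 mm high, to the robot's left; origin at the centre of its underside
Mind the look-alikes: they are no part of the job. What is shaped like the block but pink is not meant.

How it is judged:
On the way:
1. the block stands against the back rail while the keeper is still drawn back (x of block in the frame of nest between -0.006 and 0.006 m and y of block in the frame of nest between -0.08 and 0.008 m and (angle between the x axis of block and the x axis of nest, either way round below 0.12 rad or angle between the x axis of block and the y axis of nest, either way round below 0.12 rad) and height (world z) of block below 0.003 m and angle between block's own z axis and vertical below 0.05 rad and value of joint keeper below 0.03 m), for 0.2 s.
At the end, for the whole second after the job is handed in: the block lies flat on the bench, at rest, its centre within 4 mm of the seated place along both nest axes and square to the rails within 0.06 rad, and the keeper is slid in to more than 0.071, up against the block (x of block in the frame of nest between -0.004 and 0.004 m and y of block in the frame of nest between -0.004 and 0.004 m and (angle between the x axis of block and the x axis of nest, either way round below 0.06 rad or angle between the x axis of block and the y axis of nest, either way round below 0.06 rad) and height (world z) of block below 0.003 m and angle between block's own z axis and vertical below 0.05 rad and value of joint keeper above 0.071 m and linear speed of block below 0.01 m/s and velocity of joint keeper below 0.01 m/s); the robot touches nothing.
It fails at once if the block is lifted more than 8 mm or tipped more than 0.2 rad (height (world z) of block above 0.008 m or angle between block's own z axis and vertical above 0.2 rad).
It fails at once if a bystander is moved more than 20 mm (distance of any of round_block, dapping_cube, cup, cup_far, pliers, jar from where it was at the start of the episode above 0.02 m).
It also fails if it takes over 45 s, if anything falls off the work surface, if the arm or the gripper's body presses on something with over 40 N, if the wrist force passes 120 N, or if a joint passes its speed limit or range.

## Working session

There is one attempt and no reset: what is moved stays moved. The work goes in short steps, Python scripts to look and compute and a tool call to move; the robot and the scene stay as the last step left them, time stands still between calls to the robot, and variables do not carry over. Pictures are saved under pics/ and viewed, at most 10 in all, crops included, and the job is handed in when it is done.

Besides the shell and the picture viewer there is one more tool, called after "Emit:" as name([rows], argument=value, ...), one row to a line, values as JSON. apply_moves: Moves the arm, as the interface text tells. Its arguments: {"type":"object","properties":{"steps":{"type":"array","items":{"type":"array","items":{"type":"number"}}},"force":{"type":"number"}},"required":["steps"]}

```bash
mkdir -p pics
cat > h.py <<'E'
import numpy as np, cv2
from scipy.spatial.transform import Rotation as R
from bench import r
def world(c):
    h,w=c["z_map"].shape; f=h/2/np.tan(np.radians(c["fovy"])/2)
    K=np.array([[f,0,c["cx"]],[0,f,c["cy"]],[0,0,1.]])
    u,v=np.meshgrid(np.arange(w),np.arange(h))
    p=cv2.undistortPoints(np.stack([u,v],-1).reshape(-1,1,2).astype(float),K,np.array([c["k1"],0,0,0,0.])).reshape(h,w,2)
    z=c["z_map"][...,None]; P=np.concatenate([p*z,z],-1)
    return R.from_quat(c["orientation"]).apply(P.reshape(-1,3)).reshape(h,w,3)+np.array(c["position"])
E
python3 - <<'E'
from h import *
for n in ("top","scene"):
    c=r.camera(n); cv2.imwrite(f"pics/{n}0.png",c["pixels"][...,::-1]); np.savez(f"{n}0.npz",W=world(c),z=c["z_map"],p=c["pixels"])
    print(n,{k:c[k] for k in c if k not in("pixels","z_map")})
print(r.read_state())
E
```

```text
top {'fovy': 44.048235052812245, 'cx': 318.72888095552446, 'cy': 200.40122027137627, 'k1': -0.10759687724924392, 'position': array([0.32714578, 0.01027379, 1.35528451]), 'orientation': array([-0.69505958,  0.7139358 , -0.05977531,  0.06012294])}
scene {'fovy': 51.57806782950526, 'cx': 325.67520057779274, 'cy': 198.61884154114355, 'k1': -0.09354935882538454, 'position': array([ 1.23946534, -0.05801255,  0.97856664]), 'orientation': array([ 0.69581952,  0.64400715, -0.21713372, -0.2322562 ])}
{'time': 0.1, 'joint_positions': array([-1.3456224 ,  0.33281508, -0.06470629,  1.46084631,  0.02157844,
        1.3499182 , -0.08850063]), 'joint_vel': array([ 0.00088611, -0.00094992,  0.0009392 , -0.00031595, -0.00133905,
        0.00178306,  0.00036095]), 'joint_torque': array([ 1.19663509e-03, -6.24539638e+01,  2.43509287e-02, -3.90718639e+01,
       -6.14207634e-02,  3.65872588e-02,  3.68616634e-05]), 'ee_pos': array([0.15318618, 0.6055755 , 0.22183478]), 'eef_rot': array([ 1.23560573e-01,  9.92336821e-01, -6.43300947e-04, -6.21352317e-05]), 'ft_force': array([-0.32278211,  0.49958062, -0.1853749 ]), 'torque': array([0.02627589, 0.02840299, 0.00584963]), 'grip_force': 0.0, 'width': 0.08701268563546181}
```

View pics/top0.png

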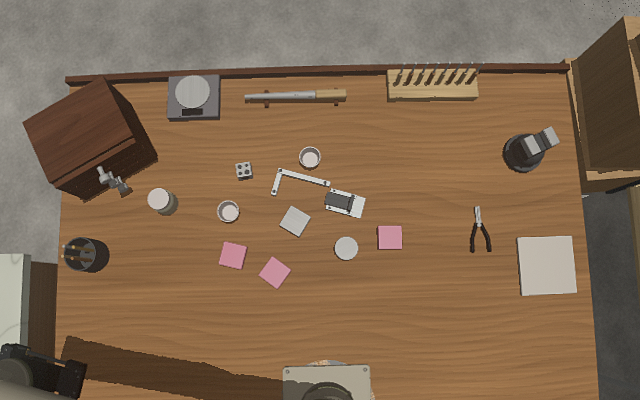

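View pics/scene0.png

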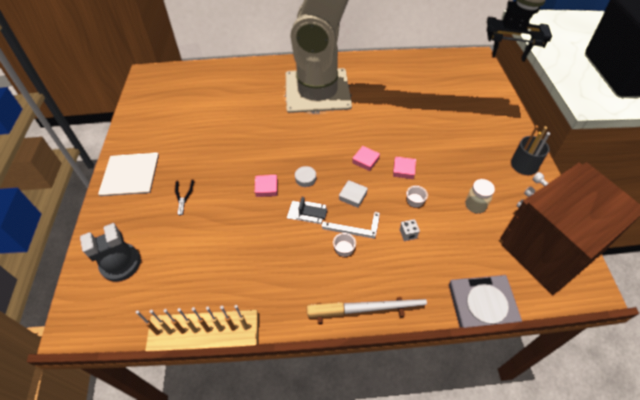

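The top view shows the block at about (295,221), the back rail from (281,171) to (328,184), the side rail at (277,183), the keeper and its tab at about (345,203), the round block at (346,248), the cups at (228,211) and (310,157), and pink decoys nearby. Next I measure these.

```bash
python3 - <<'E'
from h import *
from scipy import ndimage as N
for n,box in (("top",(262,150,372,265)),("scene",(270,160,440,262))):
    d=np.load(f"{n}0.npz"); W=d["W"]; 
    u0,v0,u1,v1=box; S=np.zeros(W.shape[:2],bool); S[v0:v1,u0:u1]=1
    z=W[...,2]
    print(n,"bench z",np.median(z[S&(abs(z)<.006)]))
    L,k=N.label(S&(z>.009)&(d["z"]>0))
    for i in range(1,k+1):
        m=L==i
        if m.sum()<40: continue
        zt=np.percentile(z[m],80); t=m&(z>zt-.005)
        c,s,a=cv2.minAreaRect((W[t][:,:2]*1000).astype(np.float32))
        rc=np.argwhere(m).mean(0)[::-1].round()
        print(rc,m.sum(),"ztop",zt.round(4),"c",np.round(c,1),"size",np.round(s,1),"ang",round(a,2), "rgb",d["p"][t].mean(0).round())
E
python3 - <<'E'
import cv2,numpy as np
d=np.load("top0.npz")
cv2.imwrite("pics/crop.png",cv2.resize(d["p"][145:265,215:395][...,::-1],None,fx=4,fy=4,interpolation=cv2.INTER_CUBIC))
E
```

```text
top bench z -0.00021078142453845317
[309. 156.] 130 ztop 0.0337 c [672.7  31.6] size [55.3 48.4] ang 88.82 rgb [172. 164. 158.]
[295. 179.] 417 ztop 0.0198 c [594.2  58.8] size [148.9  77.5] ang 73.57 rgb [186. 186. 182.]
[339. 201.] 531 ztop 0.0188 c [553.7 -48.6] size [79.8 58.3] ang 70.19 rgb [101.  99.  96.]
[295. 221.] 567 ztop 0.0268 c [501.3  75.5] size [63.2 63.6] ang 58.16 rgb [181. 179. 173.]
[346. 248.] 441 ztop 0.027 c [423.4 -62. ] size [59.4 59.5] ang 87.8 rgb [183. 181. 176.]
[273. 262.] 83 ztop 0.0267 c [395.  131.9] size [42.5 19. ] ang 88.65 rgb [198. 141. 154.]
scene bench z 0.001333578713944128
[365. 163.] 142 ztop 0.0271 c [391.  123.1] size [62.3 24.4] ang 82.94 rgb [240. 138. 171.]
[404. 168.] 362 ztop 0.0283 c [415.  245.6] size [65.2 61. ] ang 78.49 rgb [249. 151. 184.]
[305. 176.] 338 ztop 0.0275 c [422.2 -61.2] size [65.6 60.6] ang 0.22 rgb [221. 211. 205.]
[273. 185.] 139 ztop 0.0277 c [ 450.9 -157.9] size [65.8 18.1] ang 0.19 rgb [249. 151. 184.]
[353. 193.] 464 ztop 0.0277 c [500.9  75. ] size [66.4 66.8] ang 58.79 rgb [224. 216. 211.]
[417. 195.] 257 ztop 0.0339 c [531.4 257.8] size [57.7 58.9] ang 10.28 rgb [214. 188. 176.]
[311. 211.] 507 ztop 0.0198 c [554.8 -46.5] size [76.7 57.1] ang 75.51 rgb [108. 105. 104.]
[351. 233.] 682 ztop 0.0251 c [644.8  63.5] size [113.5 156.5] ang 7.28 rgb [211. 195. 188.]
[409. 229.] 309 ztop 0.0422 c [644.4 214.3] size [41.1 41. ] ang 7.35 rgb [196. 185. 179.]
```

View pics/crop.png

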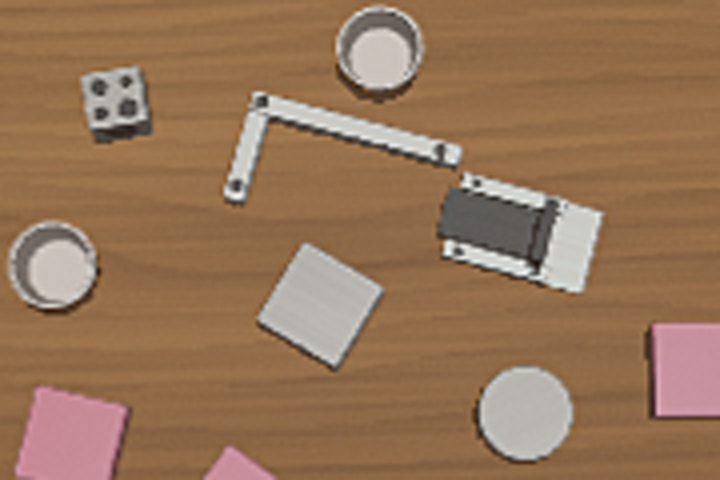

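The crop shows the L-shaped nest: the corner is at crop (258,100), the back rail runs to (460,155), the side rail ends at (235,195), the keeper nose is at (445,212) and the tab at (545,235). The block is at (320,305), turned about 15° relative to the nest. Next I refine the nest axes and work out the first approach.

```bash
cat >> h.py <<'E'
def goal(N,nx,ny,z,yaw_y=None):
    "row (turn about tool z, shifts mm) from the measured pose to nest nx,ny (mm), height z (mm)"
    o,psi=np.array(N[:2]),N[2]; c,s=np.cos(psi),np.sin(psi)
    t=np.r_[o+np.array([[c,-s],[s,c]])@[nx,ny],z]
    st=r.read_state(); T=R.from_quat(st["eef_rot"]); p=np.array(st["ee_pos"])*1000
    D=R.from_matrix(np.array([[-c,-s,0],[-s,c,0],[0,0,-1]]))
    return t.round(1),(T.inv()*D).as_rotvec().round(4),T.inv().apply(t-p).round(1)
def innest(N,p):
    c,s=np.cos(N[2]),np.sin(N[2]); return np.array([[c,s],[-s,c]])@(np.array(p)[:2]-N[:2])
E
python3 - <<'E'
from h import *
def fit(n,box):
    d=np.load(f"{n}0.npz"); W=d["W"]*1000; z=W[...,2]; u0,v0,u1,v1=box
    S=np.zeros(z.shape,bool); S[v0:v1,u0:u1]=1
    P=W[S&(z>15)&(z<23)][:,:2]
    psi=np.radians(-16); o=np.array([595.7,88.6])
    for _ in range(5):
        c,s=np.cos(psi),np.sin(psi); Q=(P-o)@np.array([[c,-s],[s,c]])
        b=(abs(Q[:,0]-39)<12)&(Q[:,1]>-98)&(Q[:,1]<20)
        a=(abs(Q[:,1]-39)<12)&(Q[:,0]>-28)&(Q[:,0]<20)
        k=np.polyfit(Q[b,1],Q[b,0],1); psi-=np.arctan(k[0])
        o=o+np.array([[c,-s],[s,c]])@[Q[b,0].mean()-k[0]*Q[b,1].mean()-39,Q[a,1].mean()-39]
    q=Q[abs(Q[:,0]-39)<12]; 
    print(n,o.round(1),np.degrees(psi).round(2),a.sum(),b.sum(),"back y-range",q[:,1].min(),q[:,1].max())
    return o,psi
N=[fit("top",(262,160,335,198)),fit("scene",(318,205,385,240))]
for o,p in N: print("block",innest([*o,p],[501.1,75.3]), "tab bbox ctr",innest([*o,p],[554,-47.5]))
NN=[*((N[0][0]+N[1][0])/2),(N[0][1]+N[1][1])/2]; print(NN); np.save("N.npy",NN)
print(goal(NN,-150,-40,120))
E
```

```text
top [595.4  88.5] -16.6 64 169 back y-range -103.15588123323185 45.07177811986323
scene [595.2  87.6] -16.83 70 203 back y-range -104.07348034730127 46.211410497357676
block [-86.57097315 -39.61426661] tab bbox ctr [  -0.79655584 -142.18618935]
block [-86.55088192 -39.03796414] tab bbox ctr [  -0.36288438 -141.2626142 ]
[np.float64(595.3131158962013), np.float64(88.07068161211049), np.float64(-0.2917111842650319)]
(array([440.1,  92.9, 120. ]), array([-0.0013,  0.0001,  0.044 ]), array([-403.9, -426.5,  102.4]))
```

Emit:
apply_moves([
  [0, 0, 0.044, -404, -426, 100, -0.3],
  [0, 0, 0.044, -404, -426, 100, -0.3],
  [0, 0, 0.044, -404, -426, 100, -0.3],
  [0, 0, 0.044, -404, -426, 100, -0.3],
  [0, 0, 0.044, -404, -426, 100, -0.3],
  [0, 0, 0.044, -404, -426, 100, -0.3],
  [0, 0, 0.044, -404, -426, 100, -0.3],
  [0, 0, 0.044, -404, -426, 100, -0.3],
  [0, 0, 0.044, -404, -426, 100, -0.3],
  [0, 0, 0.044, -404, -426, 100, -0.3],
  [0, 0, 0.044, -404, -426, 100, -0.3],
  [0, 0, 0.044, -404, -426, 100, -0.3],
  [0, 0, 0.044, -404, -426, 100, -0.3],
  [0, 0, 0.044, -404, -426, 100, -0.3],
  [0, 0, 0.044, -404, -426, 100, -0.3],
  [0, 0, 0.044, -404, -426, 100, -0.3],
  [0, 0, 0.044, -404, -426, 100, -0.3],
  [0, 0, 0.044, -404, -426, 100, -0.3],
])

```text
time: 1.6
ee_pos: [0.44, 0.0948, 0.1225]
eef_rot: [0.145, 0.989, 0.0, -0.0]
ft_force: [0.3, 0.8, 0.7]
width: 0.0305
grip_force: 0.0
```

Run:
```python
from h import *
N=np.load("N.npy"); st=r.read_state(); print(st["width"],st["time"],st["ft_force"],np.array(st["joint_vel"]).round(3)); print(goal(N,-150,-40,9))
```

```text
0.030458568580909742 1.6 [0.27635537 0.7815604  0.71243659] [-0.011 -0.005 -0.008  0.    -0.     0.001  0.002]
(array([440.1,  92.9,   9. ]), array([ 0.0001, -0.0005,  0.001 ]), array([ -0.7,  -1.8, 113.5]))
```

Emit:
apply_moves([
  [0, 0, 0, 0, -1, 40, -0.3],
  [0, 0, 0, 0, -1, 80, -0.3],
  [0, 0, 0, 0, -1, 100, -0.3],
  [0, 0, 0, 0, -1, 113, -0.3],
  [0, 0, 0, 0, -1, 113, -0.3],
  [0, 0, 0, 0, -1, 113, -0.3],
])

```text
time: 2.1
ee_pos: [0.4396, 0.0938, 0.0095]
eef_rot: [0.144, 0.99, -0.0, -0.001]
ft_force: [0.3, 0.1, -0.3]
width: 0.0306
grip_force: 0.0
```

Run:
```python
from h import *
c=r.camera("scene"); cv2.imwrite("pics/s1.png",cv2.resize(c["pixels"][120:270,230:450][...,::-1],None,fx=3.5,fy=3.5,interpolation=cv2.INTER_CUBIC))
```

```text
(no output)
```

View pics/s1.png

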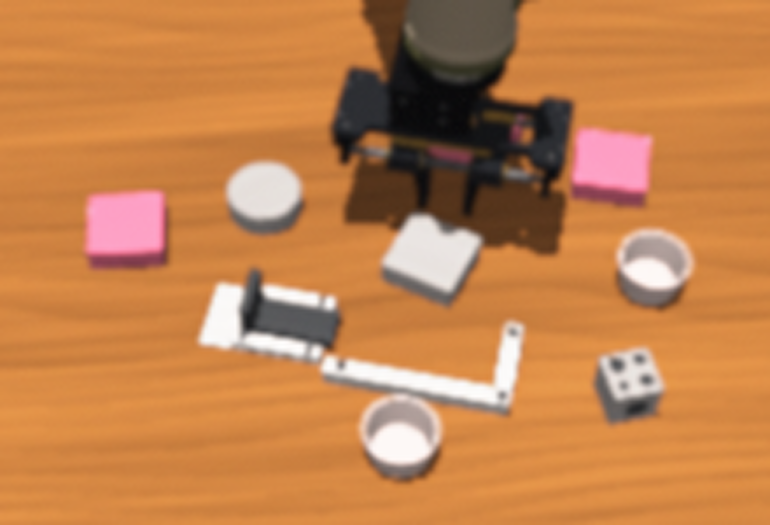

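The picture shows both fingers at about (423,185) and (470,190), clear behind the block at (435,257). The bystanders and decoys are clear of the path, so I push towards the back rail.

Emit:
apply_moves([
  [0, 0, 0, -6, 0, 0, -0.3],
  [0, 0, 0, -12, 0, 0, -0.3],
  [0, 0, 0, -17, 0, 0, -0.3],
  [0, 0, 0, -22, 0, 0, -0.3],
  [0, 0, 0, -27, 0, 0, -0.3],
  [0, 0, 0, -32, 0, 0, -0.3],
  [0, 0, 0, -37, 0, 0, -0.3],
  [0, 0, 0, -42, 0, 0, -0.3],
  [0, 0, 0, -47, 0, 0, -0.3],
  [0, 0, 0, -52, 0, 0, -0.3],
  [0, 0, 0, -57, 0, 0, -0.3],
  [0, 0, 0, -62, 0, 0, -0.3],
  [0, 0, 0, -67, 0, 0, -0.3],
  [0, 0, 0, -72, 0, 0, -0.3],
  [0, 0, 0, -77, 0, 0, -0.3],
  [0, 0, 0, -82, 0, 0, -0.3],
  [0, 0, 0, -87, 0, 0, -0.3],
  [0, 0, 0, -92, 0, 0, -0.3],
  [0, 0, 0, -96, 0, 0, -0.3],
  [0, 0, 0, -98, 0, 0, -0.3],
])

```text
time: 3.82
ee_pos: [0.5338, 0.0647, 0.0094]
eef_rot: [0.145, 0.989, 0.0, -0.001]
ft_force: [-6.4, 2.0, 3.1]
width: 0.0304
grip_force: 3.2
```

```bash
cat >> h.py <<'E'
def block(N):
    for n in ("top","scene"):
        W=world(r.camera(n))*1000; q=W.reshape(-1,3); Q=(q[:,:2]-N[:2])@np.array([[np.cos(N[2]),-np.sin(N[2])],[np.sin(N[2]),np.cos(N[2])]])
        m=(q[:,2]>23)&(q[:,2]<31)&(Q[:,0]>-150)&(Q[:,0]<60)&(abs(Q[:,1]+30)<90)
        x=Q[m]; c,s,a=cv2.minAreaRect(x.astype(np.float32)); print(n,"block",np.round(c,1),np.round(s,1),round(a,1),"max",np.percentile(x,98,axis=0).round(1))
        T=Q[(q[:,2]>35)&(q[:,2]<50)&(abs(Q[:,0])<24)&(Q[:,1]<-60)&(Q[:,1]>-220)]
        if len(T): print(" tab y",np.percentile(T[:,1],[3,50,97]).round(1),"x",T[:,0].mean().round(1))
    st=r.read_state(); print("tcp nest",innest(N,np.array(st["ee_pos"])*1000).round(1),"F",innest([0,0,N[2]],st["ft_force"]).round(1),st["time"])
E
python3 - <<'E'
from h import *
N=np.load("N.npy"); block(N)
E
```

```text
top block [ 35.5 -82.8] [ 5.1 19.4] 23.1 max [ 41.4 -73.5]
 tab y [-178.  -172.9 -168.4] x -1.4
scene block [ -5.1 -22.9] [134. 102.] 88.5 max [23.3 -0.6]
 tab y [-178.1 -172.5 -168.5] x 3.0
tcp nest [-51.9 -40. ] F [-1.9  0.6] 3.9167
```

Emit:
apply_moves([
  [0, 0, 0, -2, 0, 0, -0.3],
  [0, 0, 0, -4, 0, 0, -0.3],
  [0, 0, 0, -6, 0, 0, -0.3],
  [0, 0, 0, -7, 0, 0, -0.3],
  [0, 0, 0, -8, 0, 0, -0.3],
  [0, 0, 0, -9, 0, 0, -0.3],
  [0, 0, 0, -9, 0, 0, -0.3],
])

```text
time: 4.5
ee_pos: [0.5424, 0.0622, 0.0095]
eef_rot: [0.145, 0.989, 0.0, -0.0]
ft_force: [-4.1, 2.1, -0.1]
width: 0.0305
grip_force: 2.2
```

Run:
```python
from h import *
N=np.load("N.npy"); block(N)
```

```text
top block [ 38.9 -94.4] [ 1.4 16.7] 6.3 max [ 39.5 -86.5]
 tab y [-177.9 -173.2 -168.4] x -0.7
scene block [ -1.2 -23.1] [ 80.3 128.3] 0.7 max [32.8 -1.7]
 tab y [-178.3 -172.7 -168.5] x 1.4
tcp nest [-43.2 -40. ] F [-4.3  0.4] 4.6
```

Emit:
apply_moves([
  [0, 0, 0, -1, 0, 0, -0.3],
  [0, 0, 0, -2, 0, 0, -0.3],
  [0, 0, 0, -2.5, 0, 0, -0.3],
  [0, 0, 0, -2.5, 0, 0, -0.3],
])

```text
time: 4.93
ee_pos: [0.5438, 0.0618, 0.0094]
eef_rot: [0.145, 0.989, 0.0, -0.001]
ft_force: [-9.1, 2.9, 3.8]
width: 0.0306
grip_force: 5.1
```

Emit:
apply_moves([
  [0, 0, 0, -1, 0, 0, -0.3],
  [0, 0, 0, -2, 0, 0, -0.3],
  [0, 0, 0, -3, 0, 0, -0.3],
  [0, 0, 0, -3, 0, 0, -0.3],
  [0, 0, 0, -3, 0, 0, -0.3],
])

```text
time: 5.35
ee_pos: [0.5439, 0.0618, 0.0093]
eef_rot: [0.145, 0.989, 0.0, -0.004]
ft_force: [-24.4, 5.0, 18.6]
width: 0.0304
grip_force: 12.2
```

The force rises to 25 N with no further motion, so the block is firmly against the back rail. I back off, rise and look.

Emit:
apply_moves([
  [0, 0, 0, 5, 0, 0, -0.3],
  [0, 0, 0, 15, 0, 0, -0.3],
  [0, 0, 0, 40, 0, 0, -0.3],
  [0, 0, 0, 50, 0, -20, -0.3],
  [0, 0, 0, 60, 0, -60, -0.6],
  [0, 0, 0, 90, 0, -90, -1],
  [0, 0, 0, 120, 0, -110, -1],
  [0, 0, 0, 120, 0, -110, -1],
  [0, 0, 0, 120, 0, -110, -1],
])

```text
time: 6.1
ee_pos: [0.4335, 0.0962, 0.1213]
eef_rot: [0.145, 0.989, 0.002, 0.002]
ft_force: [-0.4, 0.2, -0.4]
width: 0.0057
grip_force: 0.0
```

Run:
```python
from h import *
N=np.load("N.npy"); block(N); print(goal(N,0,-225,110),goal(N,0,-225,22))
c=r.camera("scene"); cv2.imwrite("pics/s2.png",cv2.resize(c["pixels"][120:270,230:450][...,::-1],None,fx=3.5,fy=3.5,interpolation=cv2.INTER_CUBIC))
```

```text
top block [  4.7 -38.3] [ 72.2 161.9] 2.2 max [33.4  6.9]
 tab y [-178.  -173.1 -168.4] x -0.7
scene block [  3.3 -22.4] [132.8  74.7] 89.1 max [31.8 12.1]
 tab y [-178.1 -173.  -168.6] x 0.5
tcp nest [-156.9  -40. ] F [0.2 0.2] 6.2
(array([ 530.6, -127.4,  110. ]), array([ 0.001 ,  0.0011, -0.0003]), array([-157. , -185. ,    9.5])) (array([ 530.6, -127.4,   22. ]), array([ 0.001 ,  0.0011, -0.0003]), array([-156.9, -185.1,   97.5]))
```

View pics/s2.png

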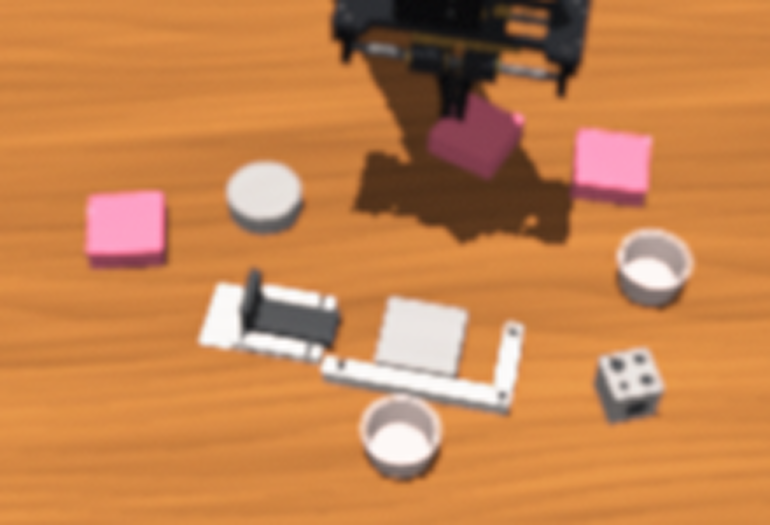

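The block, at (422,335), stands flush with the back rail and the keeper is still drawn back. I now go behind the tab.

Emit:
apply_moves([
  [0, 0, 0, -157, -185, 0, -1],
  [0, 0, 0, -157, -185, 0, -1],
  [0, 0, 0, -157, -185, 0, -1],
  [0, 0, 0, -157, -185, 0, -1],
  [0, 0, 0, -157, -185, 0, -1],
  [0, 0, 0, -157, -185, 0, -1],
  [0, 0, 0, -157, -185, 0, -1],
  [0, 0, 0, -157, -185, 40, -1],
  [0, 0, 0, -157, -185, 75, -1],
  [0, 0, 0, -157, -185, 97, -1],
  [0, 0, 0, -157, -185, 97, -1],
  [0, 0, 0, -157, -185, 97, -1],
])

```text
time: 7.25
ee_pos: [0.5291, -0.1283, 0.0212]
eef_rot: [0.146, 0.989, -0.001, -0.002]
ft_force: [-0.2, 0.3, 1.0]
width: 0.0008
grip_force: 0.0
```

Run:
```python
from h import *
N=np.load("N.npy"); block(N); print(goal(N,0,-195,22))
c=r.camera("scene"); cv2.imwrite("pics/s3.png",cv2.resize(c["pixels"][120:270,230:450][...,::-1],None,fx=3.5,fy=3.5,interpolation=cv2.INTER_CUBIC))
```

```text
top block [  5.5 -31.9] [152.3  75.8] 89.7 max [31.3 -1. ]
 tab y [-176.7 -172.2 -168.3] x 7.2
scene block [  6.4 -21.5] [131.9  80.9] 89.1 max [32.2  5.6]
 tab y [-217.3 -174.  -168.8] x 5.7
tcp nest [   0.6 -225.5] F [-0.1 -1. ] 7.35
(array([539.2, -98.7,  22. ]), array([-0.0005,  0.0014, -0.0006]), array([ 0.6, 30.5,  1.6]))
```

View pics/s3.png

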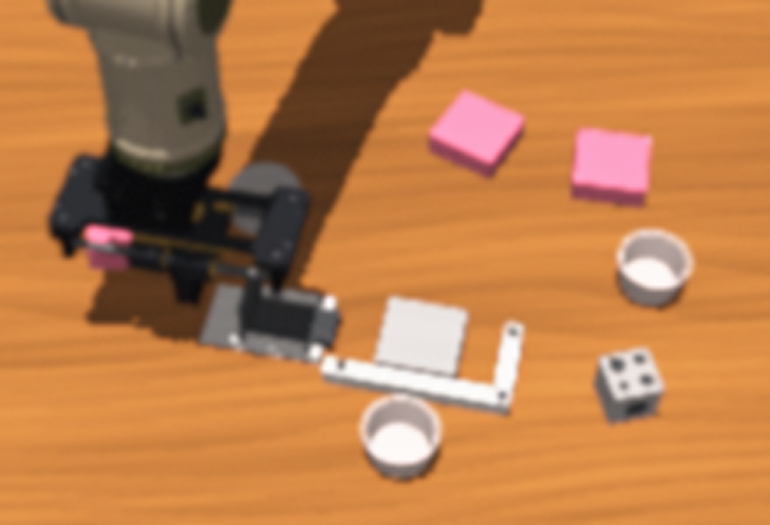

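The shut fingers at (190,280) are behind the tab at (250,290), in line with it. Everything else is undisturbed, so I push in.

Emit:
apply_moves([
  [0, 0, 0, 0, 8, 0, -1],
  [0, 0, 0, 0, 16, 0, -1],
  [0, 0, 0, 0, 22, 0, -1],
  [0, 0, 0, 0, 26, 0, -1],
  [0, 0, 0, 0, 30, 0, -1],
  [0, 0, 0, 0, 34, 0, -1],
  [0, 0, 0, 0, 38, 0, -1],
  [0, 0, 0, 0, 42, 0, -1],
  [0, 0, 0, 0, 46, 0, -1],
  [0, 0, 0, 0, 50, 0, -1],
  [0, 0, 0, 0, 54, 0, -1],
  [0, 0, 0, 0, 58, 0, -1],
  [0, 0, 0, 0, 62, 0, -1],
  [0, 0, 0, 0, 66, 0, -1],
  [0, 0, 0, 0, 70, 0, -1],
  [0, 0, 0, 0, 74, 0, -1],
  [0, 0, 0, 0, 78, 0, -1],
  [0, 0, 0, 0, 82, 0, -1],
  [0, 0, 0, 0, 86, 0, -1],
  [0, 0, 0, 0, 88, 0, -1],
])

```text
time: 9.07
ee_pos: [0.5551, -0.0445, 0.0225]
eef_rot: [0.146, 0.989, -0.001, -0.0]
ft_force: [-2.5, -8.3, 3.0]
width: 0.0005
grip_force: 4.7
```

Run:
```python
from h import *
N=np.load("N.npy"); block(N)
c=r.camera("scene"); cv2.imwrite("pics/s4.png",cv2.resize(c["pixels"][120:270,230:450][...,::-1],None,fx=3.5,fy=3.5,interpolation=cv2.INTER_CUBIC))
```

```text
top block [ 6.2 -2.9] [95.7 76.8] 90.0 max [31.9 38.6]
scene block [  6.1 -38.8] [ 78.2 161.7] 1.9 max [31.7 12.2]
 tab y [-144.8 -125.3 -117.6] x 9.7
tcp nest [  -0.4 -138.3] F [ 0.1 -6.6] 9.1667
```

View pics/s4.png

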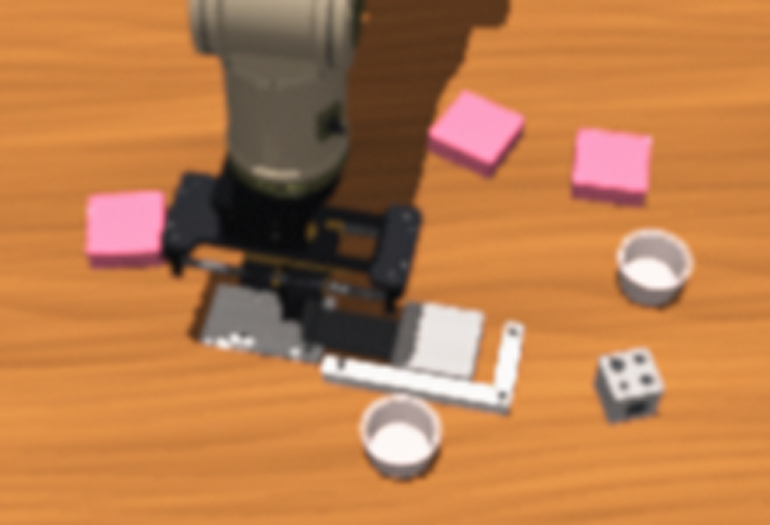

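The block, at (445,340), is still flush with the back rail and about 15 mm short of the side rail. I carry on pushing.

Emit:
apply_moves([
  [0, 0, 0, 0, 3, 0, -1],
  [0, 0, 0, 0, 6, 0, -1],
  [0, 0, 0, 0, 8, 0, -1],
  [0, 0, 0, 0, 10, 0, -1],
  [0, 0, 0, 0, 12, 0, -1],
  [0, 0, 0, 0, 13, 0, -1],
  [0, 0, 0, 0, 14, 0, -1],
  [0, 0, 0, 0, 14, 0, -1],
])

```text
time: 9.88
ee_pos: [0.5591, -0.0314, 0.0225]
eef_rot: [0.146, 0.989, -0.001, -0.0]
ft_force: [-1.8, -7.5, 3.2]
width: 0.0004
grip_force: 4.1
```

Emit:
apply_moves([
  [0, 0, 0, 0, 1, 0, -1],
  [0, 0, 0, 0, 2, 0, -1],
  [0, 0, 0, 0, 3, 0, -1],
  [0, 0, 0, 0, 4, 0, -1],
  [0, 0, 0, 0, 4, 0, -1],
])

```text
time: 10.3
ee_pos: [0.5602, -0.0277, 0.0225]
eef_rot: [0.146, 0.989, -0.001, -0.0]
ft_force: [-1.6, -8.7, 3.2]
width: 0.0001
grip_force: 4.2
```

Emit:
apply_moves([
  [0, 0, 0, 0, 1, 0, -1],
  [0, 0, 0, 0, 2, 0, -1],
  [0, 0, 0, 0, 3, 0, -1],
  [0, 0, 0, 0, 3, 0, -1],
])

```text
time: 10.63
ee_pos: [0.5608, -0.0258, 0.0225]
eef_rot: [0.147, 0.989, -0.002, -0.0]
ft_force: [-2.9, -10.0, 3.7]
width: 0.0005
grip_force: 6.0
```

Run:
```python
from h import *
N=np.load("N.npy"); block(N)
```

```text
top block [4.9 7.9] [75.1 70.3] 1.0 max [31.8 31.5]
scene block [  6.6 -40.7] [ 76.2 157.5] 2.9 max [32.3 30.6]
 tab y [-124.4 -105.1  -98.5] x 10.4
tcp nest [  -0.3 -119. ] F [  0.1 -11.6] 10.7333
```

Emit:
apply_moves([
  [0, 0, 0, 0, 1, 0, -1],
  [0, 0, 0, 0, 2, 0, -1],
  [0, 0, 0, 0, 3, 0, -1],
  [0, 0, 0, 0, 3, 0, -1],
  [0, 0, 0, 0, 3, 0, -1],
])

```text
time: 11.15
ee_pos: [0.5608, -0.0257, 0.0225]
eef_rot: [0.148, 0.989, -0.003, -0.001]
ft_force: [-6.4, -18.0, 7.2]
width: 0.0006
grip_force: 10.4
```

The motion has stopped and the force has risen to 19 N, so the block is against the side rail. I back off, rise clear and check.

Emit:
apply_moves([
  [0, 0, 0, 0, -3, 0, -1],
  [0, 0, 0, 0, -8, 0, -1],
  [0, 0, 0, 0, -30, 0, -1],
  [0, 0, 0, 0, -60, 0, -1],
  [0, 0, 0, 0, -85, -30, -1],
  [0, 0, 0, 20, -90, -70, -1],
  [0, 0, 0, 60, -90, -110, -1],
  [0, 0, 0, 100, -90, -130, -1],
  [0, 0, 0, 140, -90, -130, -1],
  [0, 0, 0, 140, -90, -130, -1],
  [0, 0, 0, 140, -90, -130, -1],
])

```text
time: 12.07
ee_pos: [0.4, -0.0641, 0.1533]
eef_rot: [0.144, 0.99, 0.002, 0.0]
ft_force: [-0.3, -0.2, -0.4]
width: 0.0007
grip_force: 0.0
```

Run:
```python
from h import *
N=np.load("N.npy"); block(N)
for n in ("top","scene"):
    W=world(r.camera(n))*1000; q=W.reshape(-1,3); c,s=np.cos(N[2]),np.sin(N[2]); Q=(q[:,:2]-N[:2])@np.array([[c,-s],[s,c]])
    x=Q[(q[:,2]>23)&(q[:,2]<31)&(abs(Q)<45).all(1)]; print(n,cv2.minAreaRect(x.astype(np.float32)))
c=r.camera("scene"); cv2.imwrite("pics/s5.png",cv2.resize(c["pixels"][120:270,230:450][...,::-1],None,fx=3.5,fy=3.5,interpolation=cv2.INTER_CUBIC))
```

```text
top block [  6.2 -31.7] [ 75.4 152.8] 0.1 max [35.8 34.2]
 tab y [-107.6 -102.7  -98.3] x -1.1
scene block [  6.4 -32. ] [ 77.9 153.1] 1.0 max [32.2 31.1]
 tab y [-108.2 -102.4  -98.3] x 2.5
tcp nest [-140.5 -202. ] F [ 0.2 -0.6] 12.1667
top ((5.812267303466797, 3.6218109130859375), (74.70817565917969, 70.79736328125), 0.4268888235092163)
scene ((1.7159767150878906, 5.173458099365234), (75.80311584472656, 71.23015594482422), 89.3643569946289)
```

View pics/s5.png

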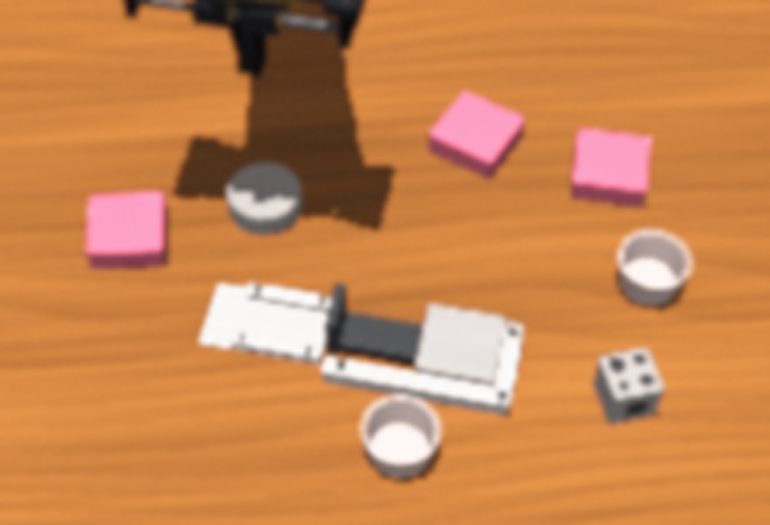

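The block, at (460,342), sits square in the corner with the keeper's nose against it. The tab's rear face is at nest y ≈ -108 mm, so the keeper reads about 0.075, and the robot is clear.

```bash
python3 -c "
from bench import r
print(r.close_job())"
```

```text
the job is handed in; nothing more can be done
None
```

The job is handed in, with no verdict shown: the block sits square in the corner against both rails, the keeper is touching it at about 0.075 m, and the other things on the bench look unmoved in the last picture.

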